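# Tip the clothespins into the drawer

## Robot

A 6-joint arm with a two-finger parallel gripper is mounted at the origin on the work surface. World frame = base frame: x ahead of the robot, y to its left, z up, the work surface at z = 0. Lengths are in mm, angles in rad, forces in N, time in s.
With the tool pointing down it reaches from about 300 to 775 mm from the base axis. Payload 14.6 kg.
Tool frame: the origin (TCP) lies at the very end of the fingers, on their centre line; the grasp point (between the pads) lies 19 mm behind it; z points along the fingers, y is the line along which they close (so a half turn about z gives the same grasp; the last joint's range is limited). The gripper opens to 94 mm and grips with 3 to 60 N. Pads are 16 mm wide; open, the fingers measure 119 mm over their backs; the gripper's body (75 mm by 177 mm) begins 78 mm behind the grasp point.
Start: joints at [-1.361, 0.3, 1.521, -0, 1.321, -0.067], TCP at [150.297, -529.056, 205.446] pointing down, gripper open.
Joint ranges: [-3.03, 3.03], [-0.79, 2.21], [0.23, 2.52], [-1.04, 4.18], [0, 3.07], [-2.55, 2.55]. Speed limits (rad/s): [2.22, 2.22, 2.57, 3.14, 3.14, 3.14].

## Interface

Orientations are given as [roll, pitch, yaw] about the fixed x, y, z axes, in that order (R = Rz(yaw) Ry(pitch) Rx(roll)).
In Python, from cell import manip gives the robot as it stands.
- The arm moves only by the tool servo_tool, never from a script. Its argument "motion" is a list that holds one entry, the list of rows, each a list of 7 numbers: the shift along the world's x, y, z as a fraction of full scale, then the turn, a rotation vector about the world's x, y, z as a fraction of full scale, then the closure, from 0 (fully open) to 1 (shut). In form: [[[x, y, z, rx, ry, rz, gripper], ...]]. A call has 1 to 10 rows; each row is the pose to reach, as a shift and turn from the pose commanded when the call began, turning the shorter way round; what a row does not reach only later rows make up. Full scale, the value 1, is 0.5 m for a shift and pi rad for a turn. A row lasts 1/10 s, in which the tool goes at most 50 mm and 8.59 degrees, less where a joint would pass 70% of its speed; a pose out of reach is approached as far as the arm can. A call with a number of a shift or a turn outside -1 to 1 is refused whole. A call with a gripper value outside its range is refused whole. The fingers move at their own pace and stop on an object; "newtons" is the grip in N (left out, the last holds). Time passes only in rows, so rows that repeat a pose let the fingers close. It gives the time, the measured TCP pose, the force, the opening and the grip force at its end, in the units of the state.
- manip.read_state(): the state, without advancing time (a new reading comes with each control period).
- manip.camera(name): name is "scene" or "top" or "wrist"; returns a dict with "frame" (400x640x3 uint8, red, green, blue), "range_z" (400x640 float32, mm along the optical axis (not along the pixel's ray), 0 where there is no reading), "vfov" (degrees; the focal length in pixels is half the picture's height over the tangent of half this angle, whatever the lens; pixels are square), "cx", "cy" (the principal point, pixels), "cam_to_world" (4x4, takes a point from camera to world coordinates). Camera axes: x right, y down, z forward; pixel columns grow to the right and rows downward; lengths in mm; the calibration is good to about 2 mm. The wrist camera is an equidistant fisheye: a pixel r from the principal point sees the ray r / f radians off the axis. A picture is of the moment at which its call begins.
- manip.sign_off(): hands the job in; it is judged then, once.
The state is a dict: "clock": time; "joints": joint angles; "qd": joint speeds; "effort": joint torques, N m; "eef_pos": TCP position; "eef_rot": TCP orientation; "wrist_force": force on the tool from outside, world axes, zero at the start; "moment": the same for the moment, N m; "finger_gap": finger opening in mm; "finger_force": force on a finger pad.
Only numpy, scipy, OpenCV 4.12 (cv2) and the standard library are available. Lean on these libraries where they do the work, as an engineer would, in place of code of your own. Each camera call takes 0.05 s, during which the arm holds its last target. There are 200 camera calls.

## Task

Put the clothespins away: hold the red tray low over the open drawer of the small pine chest and tip it forward so that all five clothespins slide out over its open edge into the drawer. Then set the empty tray down flat on the bench without dropping it, and ease the drawer fully shut without slamming it. Leave the mug, the glass jar and the lantern as they stand.

Things in the scene. Friction and masses are not known exactly. Their poses are not given: they have to be found in the camera images.
- tray: Loose red plastic tray, 180 g, like a small dustpan: floor 160 mm (x) by 130 mm (y), 4 mm thick; rear lip 42 mm high, side lips sloping from about 40 mm (rear) to 20 mm (front), no lip at the front +x edge; straight handle behind. Origin: centre of the underside; z up. Starts level on the bench, open edge roughly away from the robot. Friction 0.5 to 0.75: the pins slide out at 27 to 37 degrees.
- tray_grip (a point): Middle of the tray's handle, 125 mm behind the tray's origin (-x) and 33 mm above its underside; axes as the tray's. The handle is 22 mm wide (y), 18 mm thick (z 24 to 42 mm) and 85 mm long from the rear lip back, plus an 18 mm hanging loop; a 12 mm long gusset supports its root.
- tray_lip (a point): Middle of the tray's open front edge, on top of the floor: 80 mm ahead of the tray's origin, 4 mm above its underside. Axes as the tray's.
- pin0: Wooden clothespin, 12 g, 73 mm long (its x, jaws at +x) by about 18 mm (y) by 10 mm thick (z). Origin at its middle. Starts lying on its side in the tray.
- pin1: Wooden clothespin, 12 g, 73 mm long (its x, jaws at +x) by about 18 mm (y) by 10 mm thick (z). Origin at its middle. Starts lying on its side in the tray.
- pin2: Wooden clothespin, 12 g, 73 mm long (its x, jaws at +x) by about 18 mm (y) by 10 mm thick (z). Origin at its middle. Starts lying on its side in the tray.
- pin3: Wooden clothespin, 12 g, 73 mm long (its x, jaws at +x) by about 18 mm (y) by 10 mm thick (z). Origin at its middle. Starts lying on its side in the tray.
- pin4: Wooden clothespin, 12 g, 73 mm long (its x, jaws at +x) by about 18 mm (y) by 10 mm thick (z). Origin at its middle. Starts lying on its side in the tray.
- chest: Plinth of the fixed pine chest, whose one drawer looks towards the robot (-x of this frame) and slides along x. Origin on the bench, on the chest's middle line, 50 mm in front of the shut drawer's outer face (the open drawer stands over it). Chest 240 mm deep (x from 50 to 290 mm here), 270 mm wide (y), top 123 mm above the bench.
- case_drawer0 (a joint): How far the drawer stands out, m: 0 shut, growing as it opens towards -x of the chest, at most 0.165. It starts 0.125 to 0.155 open, which leaves an opening in front of the chest 119 to 149 mm long and 228 mm wide. About 1 N of friction; it stays where it is left.
- drawer_in (a point): Centre of the drawer's inner floor, 30 mm above the bench, moving with the drawer; axes as the chest's. Inside: 195 mm (x) by 228 mm (y), 71 mm deep to the rim of its walls (6 mm thick). The front's outer face lies 118 mm from here in -x, its upper edge about 80 mm above here. Clear opening in this frame: from x = -97 mm to x = drawer opening - 104 mm (there the chest's top begins).
- case_drawer0_handle (a point): Grip point of the wooden knob (28 mm across, reaching 43 mm out) in the middle of the drawer front, 35 mm out from the front's face, about 85 mm above the bench; moves with the drawer. The drawer can be pushed on the knob or on its face.
- mug: Bystander: blue ceramic mug, 82 mm across and 92 mm high with a handle at +y, on the bench beside the chest. Origin: centre of its underside.
- jar: Bystander: empty glass jar, 78 mm across and 118 mm high, on the bench beyond the tray's open edge. Origin: centre of its underside.
- lantern: Bystander: small aluminium lantern with glass sides, 78 mm square and 154 mm high with its ring, standing on the rear part of the chest's top. Origin: centre of its underside.

How it is judged:
By the outcome, as a careful person would: the job done as asked, in the order asked, and still so for the second after the job is handed in, with the robot touching nothing.
It also fails if it takes over 70 s, if anything falls off the work surface, if the arm or the gripper's body presses on something with over 40 N, if the wrist force passes 120 N, or if a joint passes its speed limit or range.

## Working session

There is one attempt and no reset: what is moved stays moved. The work goes in short steps, Python scripts to look and compute and a tool call to move; the robot and the scene stay as the last step left them, time stands still between calls to the robot, and variables do not carry over. Pictures are saved under pics/ and viewed, at most 10 in all, crops included, and the job is handed in when it is done.

Besides the shell and the picture viewer there is one more tool, called after "Call:" as name(argument=value, ...), one argument or row to a line, values as JSON. servo_tool: Moves the arm, as the interface text tells. Its arguments: {"type":"object","properties":{"motion":{"type":"array"},"newtons":{"type":"number"}},"required":["motion"]}

```bash
mkdir -p pics
cat > h.py <<'E'
import numpy as np, cv2
from cell import manip
def pts(c):
    d=c["range_z"];f=200/np.tan(np.radians(c["vfov"])/2)
    v,u=np.mgrid[0:400,0:640]
    P=np.stack([(u-c["cx"])*d/f,(v-c["cy"])*d/f,d],-1)
    T=np.array(c["cam_to_world"]);W=P@T[:3,:3].T+T[:3,3]
    W[d==0]=np.nan
    return W
E
python3 - <<'E'
from h import *
a=[]
for n in("top","scene"):
    c=manip.camera(n);np.save(f"pics/{n}.npy",pts(c));np.save(f"pics/{n}_rgb.npy",c["frame"])
    cv2.imwrite(f"pics/{n}.png",c["frame"][:,:,::-1])
    a.append(np.array(c["cam_to_world"])[:3].round(2))
print(a,manip.read_state())
E
```

```text
[array([[-3.00000e-02, -9.90000e-01,  1.60000e-01,  3.94610e+02],
       [-1.00000e+00,  2.00000e-02, -2.00000e-02,  1.20260e+02],
       [ 1.00000e-02, -1.60000e-01, -9.90000e-01,  1.31081e+03]]), array([[ 1.0000e+00, -3.0000e-02,  1.0000e-02,  5.8263e+02],
       [-2.0000e-02, -6.5000e-01,  7.6000e-01, -6.2562e+02],
       [-2.0000e-02, -7.6000e-01, -6.5000e-01,  7.3784e+02]])] {'clock': 0.1, 'joints': array([-1.36058387e+00,  3.00402028e-01,  1.52152497e+00, -3.91977638e-06,
        1.32072740e+00, -6.65955819e-02]), 'qd': array([-0.00079617, -0.00168912, -0.00022838, -0.00017098,  0.00042639,
        0.00108966]), 'effort': array([ 1.88361249e-03, -5.32642615e+01, -3.53279936e+01,  7.09860865e-02,
        2.34930374e-02, -5.85734460e-05]), 'eef_pos': array([ 150.25472   , -528.82233891,  204.9479607 ]), 'eef_rot': array([-3.14053301e+00, -6.68669594e-05,  2.76808972e-01]), 'wrist_force': array([-3.29592415e-01, -5.30669207e-01, -1.01802747e-04]), 'moment': array([0.00811844, 0.02140945, 0.01740898]), 'finger_force': 0.0, 'finger_gap': 93.99711178499987}
```

View pics/top.png

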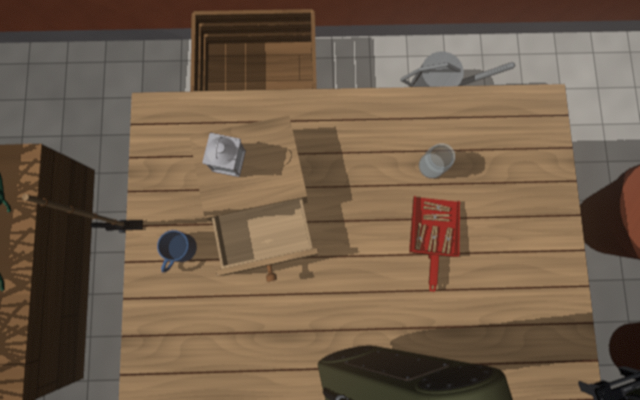

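View pics/scene.png

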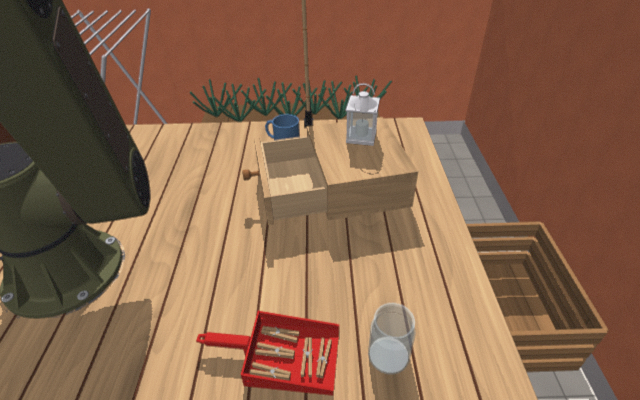

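The top view shows the tray at (435,227) with its handle running back to (433,290). The open drawer is at (265,235), its knob at (270,275), the jar at (437,160), the mug at (174,247) and the lantern at (224,153). The scene view confirms that all five pins lie in the tray.

Run:
```python
from h import *
for n in("top","scene"):
    W=np.load(f"pics/{n}.npy");I=np.load(f"pics/{n}_rgb.npy").astype(int)
    red=(I[...,0]>110)&(I[...,1]<50)&(I[...,2]<60)&(W[...,2]>0)&(W[...,2]<70)&(W[...,0]<650)&(W[...,0]>200)&(abs(W[...,1])<400)
    P=W[red];print(n,len(P),P.min(0),P.max(0))
    # yaw: fit handle
    for it in range(1):
        (c,s,a)=cv2.minAreaRect(P[:,:2].astype(np.float32));print("rect",c,s,a)
    h=P[P[:,0]<P[:,0].min()+90];
    print("handle",np.median(h,0), np.polyfit(h[:,0],h[:,1],1), "z95",np.percentile(h[:,2],[50,90]),h.min(0),h.max(0))
    # chest top
    m=(abs(W[...,2]-123)<5)&(W[...,1]>0)&(W[...,0]<800)&(W[...,0]>350)
    P=W[m];print("chest",len(P),cv2.minAreaRect(P[:,:2].astype(np.float32)),cv2.boxPoints(cv2.minAreaRect(P[:,:2].astype(np.float32))),np.median(P[:,2]))
    m=(W[...,2]>98)&(W[...,2]<115)&(W[...,1]>0)&(W[...,0]<600)&(W[...,0]>250)
    P=W[m];print("rim",len(P),cv2.boxPoints(cv2.minAreaRect(P[:,:2].astype(np.float32))),np.median(P[:,2]))
W=np.load("pics/top.npy")
for nm,(u,v) in dict(knob=(270,275),knob2=(271,278),jar=(437,160),mug=(174,238),lant=(224,150),front=(265,268)).items(): print(nm,W[v,u].round())
```

```text
top 1086 [ 3.52220717e+02 -2.94240430e+02  4.03657961e-03] [ 606.21578925 -147.52241365   46.93944166]
rect (477.3424072265625, -215.4451904296875) (130.17710876464844, 251.31585693359375) 82.11669158935547
handle [ 405.53110466 -204.87448447   40.12379701] [  -0.24922652 -106.00917348] z95 [40.12379701 43.21170811] [ 352.22071656 -271.22457557   27.60345655] [ 442.11286262 -192.19766977   46.93944166]
chest 6645 ((666.0387573242188, 404.8583984375), (226.76028442382812, 507.7846984863281), 10.857187271118164) [[506.86456 632.84955]
 [602.5118  134.15431]
 [825.21295 176.86725]
 [729.56573 675.5625 ]] 121.85556515940493
rim 1027 [[354.27777  627.50287 ]
 [399.30682  105.249725]
 [602.48157  122.76758 ]
 [557.4525   645.02075 ]] 107.36783677796848
scene 3704 [ 349.05060458 -297.49465848    0.50378248] [ 610.44994952 -148.2445386    47.05625532]
rect (476.0139465332031, -216.24972534179688) (131.4199981689453, 258.3385009765625) 82.16808319091797
handle [ 397.5219633  -210.67081176   42.32883417] [  -0.18477089 -136.13048499] z95 [42.32883417 44.62929115] [ 349.05060458 -221.5058559     3.56488584] [ 439.00391024 -179.40472381   47.05625532]
chest 4357 ((666.5665893554688, 404.3770751953125), (226.14683532714844, 512.6276245117188), 10.580090522766113) [[508.35382 635.57196]
 [602.47723 131.65942]
 [824.77936 173.18219]
 [730.65594 677.0947 ]] 124.05597071365446
rim 910 [[ 249.8598  1738.6902 ]
 [ 296.84937  103.68216]
 [ 600.93506  112.42151]
 [ 553.9455  1747.4296 ]] 103.77140532063578
knob [401. 233.  95.]
knob2 [394. 231.  99.]
jar [ 717. -244.    9.]
mug [512. 510.   3.]
lant [696. 326. 242.]
front [421. 256.  -0.]
```

Run:
```python
from h import *
for n in("top","scene"):
    W=np.load(f"pics/{n}.npy");
    def comp(lo,hi,seed):
        m=((W[...,2]>lo)&(W[...,2]<hi)&(W[...,1]>50)&(W[...,1]<520)&(W[...,0]<900)&(W[...,0]>330)).astype(np.uint8)
        _,L,S,C=cv2.connectedComponentsWithStats(m)
        k=1+np.argmax(S[1:,4]);return W[L==k]
    P=comp(118,129,0)
    P=P[P[:,1]<460]
    for y0 in range(140,440,40):
        q=P[abs(P[:,1]-y0)<6]; 
        if len(q): print(y0,np.percentile(q[:,0],[1,99]).round(),end=' | ')
    print()
    for x0 in range(560,850,40):
        q=P[abs(P[:,0]-x0)<6]
        if len(q): print(x0,np.percentile(q[:,1],[1,99]).round(),end=' | ')
    print()
    m=(W[...,2]>90)&(W[...,2]<116)&(W[...,1]>100)&(W[...,1]<430)&(W[...,0]<600)&(W[...,0]>330)
    P=W[m]
    for y0 in range(140,420,30):
        q=P[abs(P[:,1]-y0)<8]
        if len(q): print(y0,len(q),np.percentile(q[:,0],[0,10,50]).round(),q[:,2].mean().round(),end=' | ')
    print()
    m=(W[...,2]>70)&(W[...,2]<102)&(W[...,1]>190)&(W[...,1]<290)&(W[...,0]<440)&(W[...,0]>360)
    print("knob",W[m].min(0),W[m].max(0),np.median(W[m],0))
```

```text
140 [601. 656.] | 180 [596. 820.] | 220 [589. 813.] | 260 [581. 805.] | 300 [573. 798.] | 340 [565. 791.] | 380 [557. 783.] | 420 [645. 775.] | 
560 [336. 400.] | 600 [144. 406.] | 640 [145. 413.] | 680 [152. 422.] | 720 [159. 429.] | 760 [166. 437.] | 800 [174. 320.] | 
140 127 [447. 454. 507.] 103.0 | 170 63 [443. 445. 453.] 107.0 | 200 52 [436. 438. 448.] 107.0 | 230 110 [388. 393. 429.] 101.0 | 260 56 [425. 427. 435.] 106.0 | 290 55 [420. 423. 430.] 107.0 | 320 55 [414. 416. 426.] 106.0 | 350 70 [407. 410. 422.] 105.0 | 380 59 [495. 510. 534.] 99.0 | 
knob [386.08852206 190.33757647  70.16548856] [439.35465013 289.58745812 101.85959368] [406.2467212 233.801675   91.9337784]
140 [602. 664.] | 180 [596. 822.] | 220 [589. 813.] | 260 [581. 807.] | 300 [573. 796.] | 340 [566. 791.] | 380 [557. 782.] | 420 [633. 777.] | 
560 [333. 401.] | 600 [139. 404.] | 640 [141. 414.] | 680 [149. 305.] | 720 [157. 296.] | 760 [164. 434.] | 800 [172. 312.] | 
140 234 [449. 462. 537.] 100.0 | 170 35 [443. 446. 455.] 109.0 | 200 35 [437. 438. 448.] 110.0 | 230 93 [387. 394. 412.] 100.0 | 260 32 [425. 428. 438.] 109.0 | 290 28 [420. 422. 431.] 109.0 | 320 26 [415. 417. 425.] 109.0 | 350 53 [408. 413. 432.] 103.0 | 380 83 [489. 514. 539.] 98.0 | 
knob [387.32451289 202.36488904  76.67110355] [439.66463963 289.44533656 101.9268246 ] [404.58868061 228.69286853  91.46469863]
```

Call:
servo_tool(
  motion=[
    [[0.53,0.64,-0.2,0,0,-0.132,0],[0.53,0.64,-0.2,0,0,-0.132,0],[0.53,0.64,-0.2,0,0,-0.132,0],[0.53,0.64,-0.2,0,0,-0.132,0],[0.53,0.64,-0.2,0,0,-0.132,0],[0.53,0.64,-0.2,0,0,-0.132,0],[0.53,0.64,-0.2,0,0,-0.132,0],[0.53,0.64,-0.2,0,0,-0.132,0],[0.53,0.64,-0.2,0,0,-0.132,0],[0.53,0.64,-0.2,0,0,-0.132,0]],
  ],
)

```text
clock: 1.1
eef_pos: [416.4, -206.3, 104.3]
eef_rot: [-3.141, 0.002, -0.134]
wrist_force: [0.4, -0.4, 0.1]
finger_gap: 94.1
finger_force: 0.0
```

Run:
```python
from h import *
c=manip.camera("wrist");cv2.imwrite("pics/w1.png",c["frame"][:,:,::-1])
I=c["frame"].astype(int);d=c["range_z"];f=200/np.tan(np.radians(c["vfov"])/2)
v,u=np.mgrid[0:400,0:640];x=u-c["cx"];y=v-c["cy"];r=np.hypot(x,y)+1e-9;t=np.tan(np.minimum(r/f,1.5))
P=np.stack([x/r*t*d,y/r*t*d,d],-1);T=np.array(c["cam_to_world"]);W=P@T[:3,:3].T+T[:3,3]
m=(I[...,0]>90)&(I[...,1]<60)&(I[...,2]<70)&(d>0)&(W[...,2]>30)&(W[...,2]<48)
for x0 in range(355,450,10):
    q=W[m&(abs(W[...,0]-x0)<4)&(abs(W[...,1]+208)<45)]
    if len(q):print(x0,len(q),q.mean(0).round(1),q[:,1].min().round(),q[:,1].max().round())
s=manip.read_state();print(s["eef_pos"],s["eef_rot"],s["joints"],s["clock"])
```

```text
355 112 [ 354.7 -200.    35.5] -209.0 -191.0
365 102 [ 366.2 -201.4   40.3] -212.0 -191.0
375 204 [ 374.9 -202.1   41.2] -213.0 -191.0
385 209 [ 385.1 -203.5   41.2] -214.0 -193.0
395 208 [ 395.1 -205.1   41.2] -216.0 -194.0
405 222 [ 405.  -206.5   41.3] -217.0 -196.0
415 222 [ 415.  -207.7   41.2] -218.0 -197.0
425 229 [ 425.  -208.9   41.3] -220.0 -199.0
435 252 [ 435.1 -210.5   41.1] -222.0 -200.0
445 403 [ 445.1 -222.5   41.1] -253.0 -201.0
[ 415.64465577 -207.77835876  104.83495206] [-3.14105726e+00  1.29436929e-03 -1.35004600e-01] [-5.42395213e-01  2.29016640e-01  1.86451807e+00 -2.45341428e-05
  1.04945851e+00  1.16341829e+00] 1.15
```

View pics/w1.png

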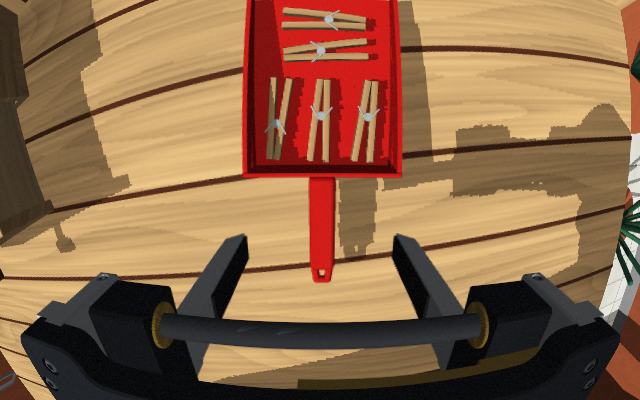

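The wrist view shows the handle, around (321,225), centred between the fingers. All five pins are in the tray, and the grasp line agrees with the measurement. I'll descend and grip.

Call:
servo_tool(
  motion=[
    [[0,0,-0.08,0,0,0,0],[0,0,-0.14,0,0,0,0],[0,0,-0.18,0,0,0,0],[0,0,-0.181,0,0,0,0],[0,0,-0.181,0,0,0,1],[0,0,-0.181,0,0,0,1],[0,0,-0.181,0,0,0,1],[0,0,-0.181,0,0,0,1],[0,0,-0.181,0,0,0,1],[0,0,-0.181,0,0,0,1]],
  ],
  newtons=58,
)

```text
clock: 2.15
eef_pos: [415.4, -209.1, 15.2]
eef_rot: [3.141, -0.0, -0.138]
wrist_force: [-0.5, -0.2, -0.7]
finger_gap: 49.7
finger_force: 0.0
```

Call:
servo_tool(
  motion=[
    [[0,0,0,0,0,0,1],[0,0,0,0,0,0,1]],
  ],
)

```text
clock: 2.35
eef_pos: [415.3, -209.0, 14.9]
eef_rot: [-3.142, 0.0, -0.138]
wrist_force: [-0.5, 0.7, -0.1]
finger_gap: 33.3
finger_force: 0.0
```

Call:
servo_tool(
  motion=[
    [[0,0,0,0,0,0,1],[0,0,0,0,0,0,1],[0,0,0,0,0,0,1],[0,0,0,0,0,0,1]],
  ],
)

```text
clock: 2.75
eef_pos: [415.3, -209.0, 14.9]
eef_rot: [-3.142, 0.0, -0.138]
wrist_force: [0.1, 0.7, 0.3]
finger_gap: 21.4
finger_force: 58.0
```

Call:
servo_tool(
  motion=[
    [[0,0,0.02,0,0,0,1],[0,0,0.06,-0.001,-0.01,0,1],[0,0,0.12,-0.003,-0.02,0,1],[0,0,0.18,-0.005,-0.035,0,1],[0,0,0.24,-0.006,-0.044,0,1],[0,0,0.3,-0.006,-0.044,0,1],[0,0,0.36,-0.006,-0.044,0,1],[0,0,0.4,-0.006,-0.044,0,1],[0,0,0.42,-0.006,-0.044,0,1],[0,0,0.42,-0.006,-0.044,0,1]],
  ],
)

```text
clock: 3.75
eef_pos: [415.4, -209.2, 226.0]
eef_rot: [3.141, -0.141, -0.138]
wrist_force: [0.7, 0.0, -2.3]
finger_gap: 21.4
finger_force: 58.0
```

Run:
```python
from h import *
c=manip.camera("wrist");cv2.imwrite("pics/w2.png",c["frame"][:,:,::-1])
c=manip.camera("scene");cv2.imwrite("pics/s2.png",c["frame"][:,:,::-1])
a=cv2.imread("pics/w2.png");b=cv2.imread("pics/s2.png")
cv2.imwrite("pics/c2.png",np.hstack([cv2.resize(a,(400,250)),cv2.resize(b,(400,250))]))
```

```text
(no output)
```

View pics/c2.png

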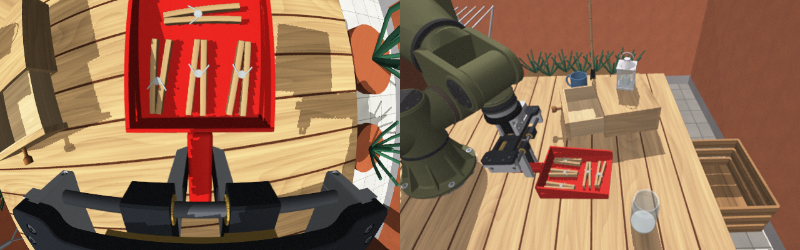

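The tray is held level with all five pins in it, in both the wrist and the scene view. Next I'll compute the tipping poses and check for droop in the grip.

```bash
cat >> h.py <<'E'
from scipy.spatial.transform import Rotation as R
def wpts(c):
    d=c["range_z"];f=200/np.tan(np.radians(c["vfov"])/2)
    v,u=np.mgrid[0:400,0:640];x=u-c["cx"];y=v-c["cy"];r=np.hypot(x,y)+1e-9;t=np.tan(np.minimum(r/f,1.5))
    P=np.stack([x/r*t*d,y/r*t*d,d],-1);T=np.array(c["cam_to_world"]);return P@T[:3,:3].T+T[:3,3]
E
python3 - <<'E'
from h import *
c=manip.camera("wrist");W=wpts(c);I=c["frame"].astype(int)
s=manip.read_state();p0=s["eef_pos"];yaw0=s["eef_rot"][2]
m=(I[...,0]>90)&(I[...,1]<60)&(I[...,2]<70)&(c["range_z"]>0)
L=R.from_euler('z',-yaw0).apply((W[m]-p0))   # tray-yaw frame rel TCP
q=L[(L[:,0]>40)&(L[:,0]<180)&(abs(L[:,1])<55)]
lo=q
for k in range(6):
    a,b=np.polyfit(lo[:,0],lo[:,2],1);r=q[:,2]-a*q[:,0]-b;lo=q[r<3] if k<2 else q[abs(r)<3]
print("floor tilt deg",np.degrees(np.arctan(a)),b,len(lo),"x range",L[:,0].min(),L[:,0].max())
S=np.array([430,238.5,0]);e=np.array([np.cos(.19),np.sin(.19),0])
R0=R.from_rotvec([0,0,yaw0])*R.from_euler('y',s["eef_rot"][1])
for t,sx,z in [(-8,60,170),(-8,60,130),(10,60,122),(20,60,115),(30,60,104),(40,60,92),(50,60,85)]:
    Rt=R.from_euler('z',.19)*R.from_euler('y',np.radians(t))
    p=S+sx*e+[0,0,z]+Rt.apply([-187.5,0,11])
    rv=(Rt*R0.inv()).as_rotvec()
    print(t,p.round(),"shift",((p-p0)/500).round(4),"rot",(rv/np.pi).round(4))
E
```

```text
floor tilt deg 7.560580565590022 -11.033676803718363 20199 x range -1441.4325923902152 477.5992457342305
-8 [305. 214. 155.] shift [-0.2195  0.8465 -0.1378] rot [ 0.     -0.0006  0.1044]
-8 [305. 214. 115.] shift [-0.2195  0.8465 -0.2178] rot [ 0.     -0.0006  0.1044]
10 [309. 215. 165.] shift [-0.2107  0.8482 -0.1167] rot [-0.0026  0.0998  0.1036]
20 [320. 217. 189.] shift [-0.1905  0.8521 -0.0685] rot [-0.004   0.1555  0.1023]
30 [335. 220. 207.] shift [-0.16    0.858  -0.0329] rot [-0.0055  0.2113  0.1006]
40 [355. 224. 221.] shift [-0.1201  0.8657 -0.0055] rot [-0.0069  0.2671  0.0982]
50 [379. 229. 236.] shift [-0.072   0.8749  0.024 ] rot [-0.0084  0.3228  0.0953]
```

Call:
servo_tool(
  motion=[
    [[-0.007,0.025,0,0,0,0.003,1],[-0.02,0.076,0,0,0,0.009,1],[-0.037,0.144,0,0,0,0.018,1],[-0.057,0.22,0,0,0,0.027,1],[-0.077,0.296,0,0,0,0.036,1],[-0.097,0.372,0,0,0,0.046,1],[-0.117,0.448,0,0,0,0.055,1],[-0.132,0.508,0,0,0,0.062,1],[-0.145,0.558,0,0,0,0.069,1],[-0.154,0.592,0,0,0,0.073,1]],
  ],
)

```text
clock: 4.9
eef_pos: [336.9, 88.7, 224.3]
eef_rot: [-3.141, -0.139, 0.094]
wrist_force: [0.5, -1.2, -2.1]
finger_gap: 21.8
finger_force: 58.0
```

Call:
servo_tool(
  motion=[
    [[-0.008,0.03,0,0,0,0.004,1],[-0.02,0.08,0,0,0,0.01,1],[-0.033,0.13,-0.01,0,0,0.016,1],[-0.046,0.18,-0.03,0,0,0.022,1],[-0.056,0.22,-0.05,0,0,0.027,1],[-0.063,0.245,-0.07,0,0,0.03,1],[-0.066,0.254,-0.09,0,0,0.031,1],[-0.066,0.254,-0.105,0,0,0.031,1],[-0.066,0.254,-0.12,0,0,0.031,1],[-0.066,0.254,-0.12,0,0,0.031,1]],
  ],
)

```text
clock: 5.9
eef_pos: [305.0, 213.2, 164.0]
eef_rot: [3.141, -0.138, 0.188]
wrist_force: [0.5, -0.5, -1.6]
finger_gap: 21.2
finger_force: 58.0
```

Run:
```python
from h import *
c=manip.camera("wrist");W=wpts(c);cv2.imwrite("pics/w3.png",c["frame"][:,:,::-1])
s=manip.read_state();p0=s["eef_pos"];print(p0,s["eef_rot"],s["joints"])
R0=R.from_matrix(R.from_euler('xyz',s["eef_rot"]).as_matrix()@np.diag([1.,-1,-1]))
S=np.array([430,238.5,0]);e=np.array([np.cos(.19),np.sin(.19),0])
for t,sx,z in [(-8,60,130),(10,60,122),(20,60,115),(30,60,104),(40,60,92),(50,60,85)]:
    Rt=R.from_euler('z',.19)*R.from_euler('y',np.radians(t))
    p=S+sx*e+[0,0,z]+Rt.apply([-187.5,0,11])
    print(t,((p-p0)/500).round(4),((Rt*R0.inv()).as_rotvec()/np.pi).round(4))
```

```text
[305.30350705 213.41287863 164.67093708] [-3.141506   -0.13886284  0.18787782] [ 0.54706081 -0.14557617  2.10699796 -0.05600415  1.05071333  1.9546597 ]
-8 [-0.0004  0.0021 -0.0997] [ 0.     -0.0002  0.0007]
10 [0.0083 0.0038 0.0014] [-0.0188  0.098   0.0007]
20 [0.0286 0.0077 0.0496] [-0.0292  0.1525  0.0007]
30 [0.0591 0.0136 0.0852] [-0.0396  0.2071  0.0007]
40 [0.099  0.0213 0.1126] [-0.0501  0.2617  0.0006]
50 [0.1471 0.0305 0.1421] [-0.0605  0.3162  0.0006]
```

View pics/w3.png

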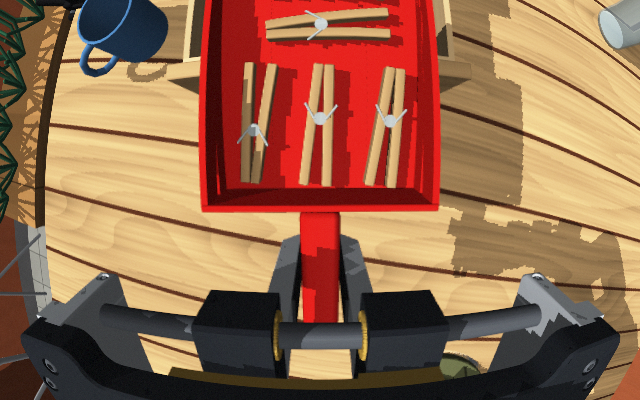

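The wrist view shows the tray centred across the open drawer, whose front edge ends are at (175,72) and (470,75). I'll tip it now.

Call:
servo_tool(
  motion=[
    [[0.003,0.001,0.0005,-0.006,0.032,0,1],[0.005,0.0025,0.001,-0.012,0.065,0,1],[0.008,0.004,0.0015,-0.019,0.098,0.001,1],[0.018,0.006,0.026,-0.024,0.125,0.001,1],[0.029,0.008,0.05,-0.029,0.152,0.001,1],[0.044,0.011,0.068,-0.034,0.18,0.001,1],[0.059,0.014,0.085,-0.04,0.207,0.001,1],[0.072,0.016,0.095,-0.043,0.225,0.001,1],[0.085,0.019,0.104,-0.047,0.243,0.001,1],[0.099,0.021,0.113,-0.05,0.262,0.001,1]],
  ],
)

```text
clock: 6.95
eef_pos: [355.7, 224.2, 222.0]
eef_rot: [-3.139, 0.699, 0.192]
wrist_force: [-0.4, -0.1, -0.8]
finger_gap: 21.6
finger_force: 58.0
```

Call:
servo_tool(
  motion=[
    [[0.012,0.002,0.007,-0.003,0.014,0,1],[0.024,0.0045,0.015,-0.005,0.027,0,1],[0.036,0.007,0.022,-0.0075,0.041,0,1],[0.048,0.009,0.03,-0.01,0.054,0,1],[0.048,0.009,0.03,-0.01,0.054,0,1],[0.048,0.009,0.03,-0.01,0.054,0,1],[0.048,0.009,0.03,-0.01,0.054,0,1],[0.048,0.009,0.03,-0.01,0.054,0,1]],
  ],
)

```text
clock: 7.75
eef_pos: [378.6, 228.9, 236.8]
eef_rot: [-3.137, 0.87, 0.195]
wrist_force: [0.5, 0.0, -1.0]
finger_gap: 21.4
finger_force: 58.0
```

Run:
```python
from h import *
a=manip.camera("wrist")["frame"];b=manip.camera("scene")["frame"]
cv2.imwrite("pics/c4.png",np.hstack([cv2.resize(a,(400,250)),cv2.resize(b[60:310,180:580],(400,250))])[:,:,::-1])
```

```text
(no output)
```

View pics/c4.png

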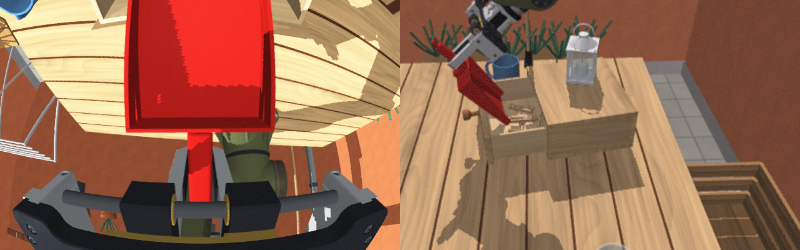

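The wrist view shows an empty tray and the scene view shows the pins lying in the drawer. I'll lift, level the tray and carry it back.

Call:
servo_tool(
  motion=[
    [[0,0,0.06,0,0,0,1],[0,0,0.13,0,0,0,1],[0,0,0.2,0.006,-0.03,0,1],[0,-0.03,0.22,0.014,-0.072,0,1],[0,-0.08,0.22,0.022,-0.114,0,1],[0,-0.14,0.22,0.03,-0.156,0,1],[0,-0.21,0.22,0.038,-0.198,0,1],[0,-0.28,0.22,0.046,-0.24,0,1],[0,-0.34,0.22,0.0525,-0.272,0,1],[0,-0.38,0.22,0.0525,-0.272,0,1]],
  ],
)

```text
clock: 8.85
eef_pos: [377.5, 37.5, 347.7]
eef_rot: [-3.141, -0.006, 0.193]
wrist_force: [0.5, -0.4, -1.7]
finger_gap: 21.7
finger_force: 58.0
```

Call:
servo_tool(
  motion=[
    [[0.005,-0.05,0,0,0,-0.01,1],[0.015,-0.12,0,0,0,-0.025,1],[0.025,-0.2,-0.03,0,0,-0.04,1],[0.035,-0.28,-0.08,0,0,-0.055,1],[0.045,-0.35,-0.14,0,0,-0.075,1],[0.055,-0.41,-0.2,0,0,-0.09,1],[0.063,-0.45,-0.26,0,0,-0.1,1],[0.07,-0.48,-0.32,0,0,-0.105,1],[0.073,-0.494,-0.37,0,0,-0.105,1],[0.073,-0.494,-0.4,0,0,-0.105,1]],
  ],
)

```text
clock: 9.85
eef_pos: [414.5, -208.4, 144.5]
eef_rot: [-3.139, 0.003, -0.138]
wrist_force: [-0.7, 0.1, -1.3]
finger_gap: 21.6
finger_force: 58.0
```

Run:
```python
from h import *
c=manip.camera("wrist");W=wpts(c);I=c["frame"].astype(int)
s=manip.read_state();p0=s["eef_pos"];yaw0=s["eef_rot"][2];print(p0,s["eef_rot"],s["clock"])
print("tool rotvec to level, yaw -.138:",((R.from_euler('xyz',[np.pi,0,-.138])*R.from_euler('xyz',s["eef_rot"]).inv()).as_rotvec()/np.pi).round(4))
m=(I[...,0]>60)&(I[...,1]<45)&(I[...,2]<55)&(c["range_z"]>0)
L=R.from_euler('z',-yaw0).apply((W[m]-p0))
q=L[(L[:,0]>45)&(L[:,0]<170)&(abs(L[:,1])<50)]
for k in range(8):
    A=np.c_[q[:,:2],np.ones(len(q))]
    lo=q if k==0 else q[(r<3)] if k<3 else q[abs(r)<3]
    co=np.linalg.lstsq(np.c_[lo[:,:2],np.ones(len(lo))],lo[:,2],rcond=None)[0];r=q[:,2]-A@co
print("floor plane slopes deg (x,y), offset",np.degrees(co[:2]),co[2],len(lo),len(q))
```

```text
[ 413.85478372 -207.6436117   142.99024342] [-3.13800407  0.00496029 -0.13739676] 9.9
tool rotvec to level, yaw -.138: [-0.0013 -0.0014 -0.0002]
floor plane slopes deg (x,y), offset [-0.37871541  0.0995228 ] -9.855615659690928 27964 27965
```

Call:
servo_tool(
  motion=[
    [[0,0,-0.04,0,0,0,1],[0,0,-0.09,0,0,0,1],[0,0,-0.14,0,0,0,1],[0,0,-0.18,0,0,0,1],[0,0,-0.21,0,0,0,1],[0,0,-0.23,0,0,0,1],[0,0,-0.24,0,0,0,1],[0,0,-0.246,0,0,0,1],[0,0,-0.248,0,0,0,1],[0,0,-0.248,0,0,0,1]],
  ],
)

```text
clock: 10.9
eef_pos: [415.5, -208.2, 22.9]
eef_rot: [-3.14, 0.0, -0.137]
wrist_force: [0.8, 0.9, -1.0]
finger_gap: 21.6
finger_force: 58.0
```

Call:
servo_tool(
  motion=[
    [[0,0,-0.004,0,0,0,1],[0,0,-0.008,0,0,0,1],[0,0,-0.011,0,0,0,1],[0,0,-0.013,0,0,0,1],[0,0,-0.015,0,0,0,1],[0,0,-0.0155,0,0,0,1],[0,0,-0.0155,0,0,0,1]],
  ],
)

```text
clock: 11.6
eef_pos: [415.4, -208.1, 14.9]
eef_rot: [-3.14, 0.001, -0.137]
wrist_force: [-2.5, 1.6, 3.7]
finger_gap: 21.7
finger_force: 58.0
```

Call:
servo_tool(
  motion=[
    [[0,0,0,0,0,0,0.7],[0,0,0,0,0,0,0.6],[0,0,0,0,0,0,0.4],[0,0,0,0,0,0,0.2],[0,0,0,0,0,0,0.2],[0,0,0,0,0,0,0.2],[0,0,0,0,0,0,0.2],[0,0,0,0,0,0,0.2]],
  ],
)

```text
clock: 12.4
eef_pos: [415.3, -208.0, 14.7]
eef_rot: [-3.14, 0.001, -0.137]
wrist_force: [0.2, -0.0, 0.5]
finger_gap: 74.7
finger_force: 0.0
```

Call:
servo_tool(
  motion=[
    [[0,0,0.03,0,0,0,0.2],[0,0,0.1,0,0,0,0.2],[0,0,0.2,0,0,0,0.2],[0,0,0.3,0,0,0,0.2],[0,0,0.38,0,0,0,0.6],[0,0,0.4,0,0,0,1]],
  ],
)

```text
clock: 13.0
eef_pos: [416.4, -208.7, 219.1]
eef_rot: [3.141, -0.006, -0.137]
wrist_force: [-0.6, 0.3, -0.4]
finger_gap: 62.5
finger_force: 0.0
```

Run:
```python
from h import *
c=manip.camera("scene");W=pts(c);I=c["frame"]
t=manip.camera("top")["frame"]
cv2.imwrite("pics/c5.png",np.hstack([cv2.resize(I,(400,300)),cv2.resize(t[80:330,120:480],(400,300))])[:,:,::-1])
for y0 in(200,260,290,320):
    q=W[(W[...,2]>100)&(W[...,2]<116)&(abs(W[...,1]-y0)<6)&(W[...,0]>330)&(W[...,0]<600)]
    print(y0,np.percentile(q[:,0],[0,10]) if len(q) else None)
print(manip.read_state()["joints"])
```

```text
200 [437.79387141 440.54479152]
260 [427.17881594 430.02756153]
290 [422.08773455 422.4423387 ]
320 [416.72239745 417.37639537]
[-5.44137129e-01  9.92805527e-02  1.73714450e+00  1.42474769e-03
  1.30388166e+00  1.16303348e+00]
```

View pics/c5.png

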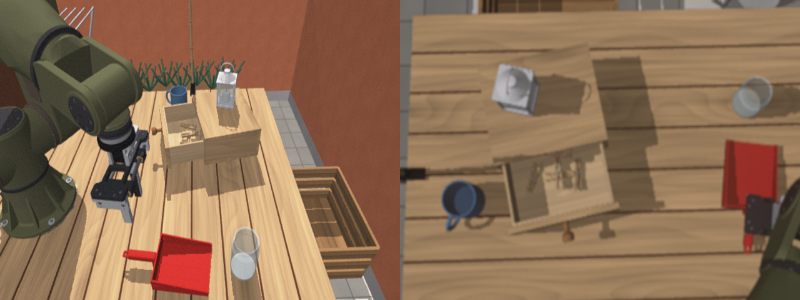

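The tray sits flat and empty. The pins lie low in the drawer, around (560,172) in the right-hand picture, and the drawer hasn't moved. I'll go round to the knob with closed fingers.

Call:
servo_tool(
  motion=[
    [[-0.02,0.06,0,0,0,0.008,1],[-0.04,0.15,0,0,0,0.018,1],[-0.06,0.25,0,0,0,0.03,1],[-0.08,0.34,0,0,0,0.042,1],[-0.095,0.43,0,0,0,0.054,1],[-0.11,0.53,0,0,0,0.066,1],[-0.12,0.62,0,0,0,0.078,1],[-0.13,0.71,0,0,0,0.09,1],[-0.13,0.8,0,0,0,0.1,1],[-0.13,0.862,0,0,0,0.104,1]],
  ],
)

```text
clock: 14.1
eef_pos: [349.1, 225.1, 212.7]
eef_rot: [-3.14, 0.003, 0.193]
wrist_force: [-0.8, -1.0, 0.1]
finger_gap: 0.4
finger_force: 0.0
```

Call:
servo_tool(
  motion=[
    [[0,0,-0.06,0,0,0,1],[0,0,-0.14,0,0,0,1],[0,0,-0.21,0,0,0,1],[0,0,-0.26,0,0,0,1],[0,0,-0.285,0,0,0,1],[0,0,-0.285,0,0,0,1]],
  ],
)

```text
clock: 14.7
eef_pos: [348.4, 221.9, 69.2]
eef_rot: [-3.142, 0.007, 0.19]
wrist_force: [1.1, 0.2, 0.8]
finger_gap: 0.6
finger_force: 0.0
```

Run:
```python
from h import *
c=manip.camera("wrist");W=wpts(c);cv2.imwrite("pics/w6.png",c["frame"][:,:,::-1])
s=manip.read_state();p=s["eef_pos"];print(p,s["eef_rot"],s["finger_gap"],s["clock"])
e=np.array([np.cos(.19),np.sin(.19),0]);n=np.array([-e[1],e[0],0]);S=np.array([430.5,238.5,0])
print("TCP s,lat",(p-S)@e,(p-S)@n)
t=pts(manip.camera("top"));D=t-S;a=D@e;b=D@n
m=(a>25)&(a<145)&(abs(b)<105);print("pin z max",np.nanpercentile(t[m][:,2],[50,95,99,100]))
```

```text
[349.18430992 222.36311391  70.59231565] [-3.14089717  0.0043837   0.19001637] 0.38966903083161586 14.75
TCP s,lat -82.8999465112277 -0.48929910872247656
pin z max [29.46319551 43.45817012 49.89897205 53.3970894 ]
```

View pics/w6.png

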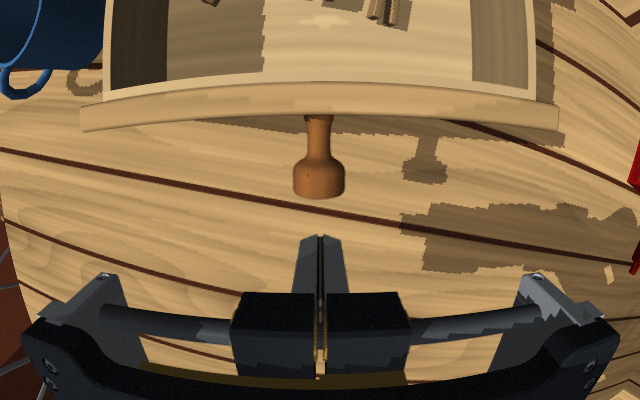

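The finger lines up with the knob, which is at (319,175) in the wrist view. I'll push it slowly.

Call:
servo_tool(
  motion=[
    [[0.016,0.003,0,0,0,0,1],[0.029,0.0055,0,0,0,0,1],[0.039,0.0075,0,0,0,0,1],[0.049,0.0095,0,0,0,0,1],[0.059,0.0115,0,0,0,0,1],[0.071,0.0135,0,0,0,0,1],[0.084,0.016,0,0,0,0,1],[0.098,0.019,0,0,0,0,1],[0.112,0.0215,0,0,0,0,1],[0.126,0.024,0,0,0,0,1]],
  ],
)

```text
clock: 15.8
eef_pos: [413.9, 235.1, 72.2]
eef_rot: [-3.14, 0.001, 0.19]
wrist_force: [-1.3, 0.8, 0.4]
finger_gap: 0.3
finger_force: 0.6
```

Call:
servo_tool(
  motion=[
    [[0.014,0.0027,0,0,0,0,1],[0.028,0.0054,0,0,0,0,1],[0.042,0.008,0,0,0,0,1],[0.056,0.0108,0,0,0,0,1],[0.07,0.0135,0,0,0,0,1],[0.084,0.016,0,0,0,0,1],[0.096,0.0185,0,0,0,0,1],[0.106,0.0204,0,0,0,0,1],[0.114,0.022,0,0,0,0,1],[0.12,0.023,0,0,0,0,1]],
  ],
)

```text
clock: 16.8
eef_pos: [473.6, 246.5, 72.2]
eef_rot: [-3.14, 0.001, 0.19]
wrist_force: [-0.7, 0.7, -0.0]
finger_gap: 0.6
finger_force: 0.6
```

```bash
cat > d.py <<'E'
from h import *
W=pts(manip.camera("scene"));S=np.array([430.5,238.5,0]);e=np.array([np.cos(.19),np.sin(.19),0]);n=np.array([-e[1],e[0],0])
a=(W-S)@e;b=(W-S)@n
for lo,hi in((-90,-40),(40,90)):
    m=(W[...,2]>100)&(W[...,2]<114)&(b>lo)&(b<hi)&(a>-40)&(a<200)
    print("face s",np.percentile(a[m],[0,2,10]) if m.any() else None)
s=manip.read_state();print("TCP s,lat",(s["eef_pos"]-S)@e,(s["eef_pos"]-S)@n,s["wrist_force"],s["clock"])
E
python3 d.py
```

```text
face s [96.26740889 96.44519527 96.91571858]
face s [96.75413856 96.82174544 97.19081008]
TCP s,lat 44.16937336314978 -0.2846769553041514 [-0.18347886  0.04680565 -0.03338366] 16.85
```

Call:
servo_tool(
  motion=[
    [[0.01,0.002,0,0,0,0,1],[0.02,0.0039,0,0,0,0,1],[0.03,0.0058,0,0,0,0,1],[0.039,0.0075,0,0,0,0,1],[0.047,0.009,0,0,0,0,1],[0.054,0.0104,0,0,0,0,1],[0.06,0.0115,0,0,0,0,1],[0.065,0.0125,0,0,0,0,1],[0.069,0.0133,0,0,0,0,1],[0.072,0.0138,0,0,0,0,1]],
  ],
)

```text
clock: 17.85
eef_pos: [509.4, 253.4, 72.2]
eef_rot: [-3.14, 0.001, 0.19]
wrist_force: [-1.7, 0.4, -0.8]
finger_gap: 0.6
finger_force: 0.5
```

Call:
servo_tool(
  motion=[
    [[0.002,0.0004,0,0,0,0,1],[0.004,0.0008,0,0,0,0,1],[0.006,0.0012,0,0,0,0,1],[0.008,0.0015,0,0,0,0,1],[0.01,0.0019,0,0,0,0,1]],
  ],
)

```text
clock: 18.35
eef_pos: [511.8, 253.8, 72.2]
eef_rot: [-3.14, 0.007, 0.19]
wrist_force: [-28.1, -6.6, 18.8]
finger_gap: 0.7
finger_force: 14.5
```

```bash
python3 d.py
```

```text
face s [134.99810799 135.11659479 135.58395598]
face s [139.67161929 140.36365285 142.55329576]
TCP s,lat 82.65200148911244 -0.30411856104380003 [-23.26384223  -5.45334754  15.28104972] 18.4
```

The drawer has met a hard stop at face s ≈ 135, which agrees with the chest geometry: the rear edge less its 240 mm depth gives about 135. I'll back off and check.

Call:
servo_tool(
  motion=[
    [[-0.004,-0.0008,0,0,0,0,1],[-0.015,-0.003,0,0,0,0,1],[-0.05,-0.01,0,0,0,0,1],[-0.12,-0.023,0,0,0,0,1],[-0.2,-0.038,0.03,0,0,0,1],[-0.26,-0.05,0.12,0,0,0,1],[-0.3,-0.06,0.22,0,0,0,1],[-0.3,-0.1,0.32,0,0,0,1],[-0.3,-0.12,0.34,0,0,0,1],[-0.3,-0.12,0.34,0,0,0,1]],
  ],
)

```text
clock: 19.4
eef_pos: [365.1, 193.8, 245.2]
eef_rot: [-3.139, -0.006, 0.189]
wrist_force: [0.1, 0.4, 0.1]
finger_gap: 0.2
finger_force: 0.0
```

```bash
python3 d.py
python3 - <<'E'
from h import *
I=manip.camera("scene")["frame"];t=manip.camera("top")["frame"]
cv2.imwrite("pics/c7.png",np.vstack([np.hstack([cv2.resize(I[60:260,200:440],(400,300)),cv2.resize(t[100:300,170:330],(400,300))]),np.hstack([cv2.resize(I,(400,280)),cv2.resize(t,(400,280))])])[:,:,::-1])
E
```

```text
face s [135.19797463 135.23464612 135.38650564]
face s [135.33010992 135.39881149 135.66419853]
TCP s,lat -73.04004582121178 -31.15069734984078 [-0.13455382  0.11531458 -1.68095706] 19.45
```

View pics/c7.png

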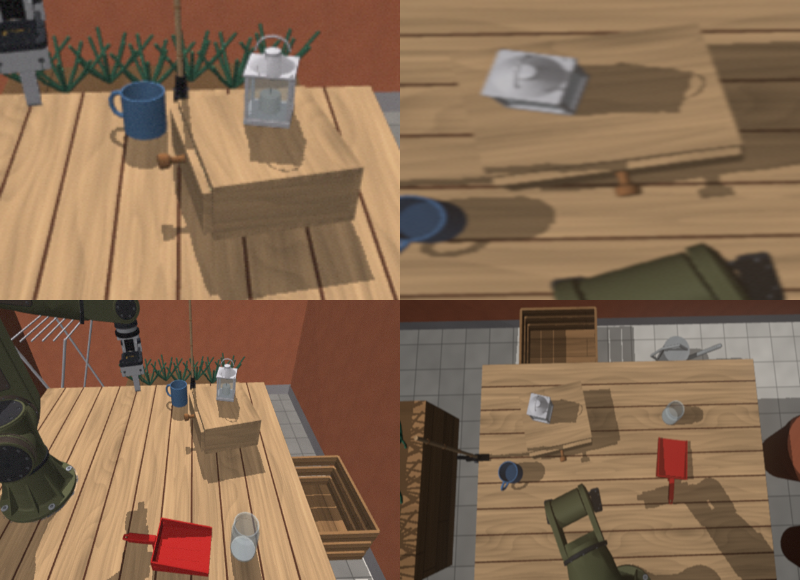

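The pictures show the drawer face flush with the chest, the tray flat and empty, and the mug, jar and lantern where they stood. I'll hand it in.

```bash
python3 -c "
from cell import manip
print(manip.sign_off())"
```

```text
the job is handed in; nothing more can be done
None
```

The job is handed in at about 20 s of the 70 s: the clothespins are in the shut drawer, the empty tray is flat on the bench, and the mug, jar and lantern were not touched.

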